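# Swipe the media hub's volume strip to full

## Robot

A 6-joint arm with a two-finger parallel gripper is mounted at the origin on the work surface. World frame = base frame: x ahead of the robot, y to its left, z up, the work surface at z = 0. Lengths are in m, angles in rad, forces in N, time in s.
With the tool pointing down it reaches from about 0.325 to 0.9 m from the base axis. Payload 3.5 kg.
Tool frame: the origin (TCP) lies between the finger pads; the fingertips stand 11 mm ahead of it and the grasp point (between the pads) lies 8 mm behind it; z points along the fingers, y is the line along which they close (so a half turn about z gives the same grasp; the last joint's range is limited). The gripper opens to 85 mm and grips with 20 to 120 N. Pads are 22 mm wide; open, the fingers measure 114 mm over their backs; the gripper's body (76 mm by 85 mm) begins 54 mm behind the grasp point. The pads swing forward as they close: fully open they stand 13 mm farther back than shut.
Start: joints at [-1.25, 0.276, -0.026, 1.268, 0, 1.467], TCP at [0.257, -0.57, 0.242] pointing down, gripper open.
Joint ranges: [-3.12, 3.12], [-0.85, 1.88], [-1.08, 1.24], [-1.95, 2.15], [-1.57, 1.53], [-3.14, 3.14]. Speed limits (rad/s): [2.57, 2.57, 3.14, 3.14, 3.14, 3.14].

## Interface

Orientations are given as [roll, pitch, yaw] about the fixed x, y, z axes, in that order (R = Rz(yaw) Ry(pitch) Rx(roll)).
In Python, from rig import monitor, cams, order, silhouettes, place_of gives the robot as it stands.
- The arm moves only by the tool jog_arm, never from a script. Its argument "steps" is one flat list of numbers, 5 for each row, row after row: the shift along the world's x, y, z in cm, then the turn about the world's z in rad, then the opening in per cent of the stroke, from 0 (shut) to 100 (fully open). In form: [tx, ty, tz, turn, hand, tx, ty, tz, turn, hand, ...]. A call has 1 to 12 rows; each row shifts and turns the commanded pose from where the row before left it; what a row does not reach is not made up. A row lasts 1/12 s, in which the tool goes at most 41.7 mm and 7.16 degrees, less where a joint would pass 70% of its speed; a pose out of reach is approached as far as the arm can. A call with a gripper value outside its range is refused whole. The fingers move at their own pace and stop on an object; the grip force is fixed at half the most. Time passes only in rows, so rows that do not move let the fingers close. It gives the time, the measured TCP pose, the force, the opening and the grip force at its end, in the units of the state.
- monitor.get_state(): the state, without advancing time (a new reading comes with each control period).
- cams.snapshot(name): name is "scene" or "top" or "wrist"; returns a dict with "img" (420x560x3 uint8, red, green, blue), "mtx" (3x3 intrinsics, pixels), "R" (3x3) and "t" (3): a world point X has camera coordinates R X + t; the wrist camera has in their place "mount" (4x4, takes a point from camera to tool coordinates, whose origin is the TCP and whose axes are the flange's). Camera axes: x right, y down, z forward; pixel columns grow to the right and rows downward; lengths in m; the calibration is good to about 2 mm. A picture is of the moment at which its call begins: read the wrist's pose just before it. There is no depth.
- order.finish_job(): hands the job in; it is judged then, once.
Trained networks look in the newest picture that a camera, given by its name, has taken for a name from the list of things; names that differ only in an ending like _2 or _b are one class to them, and where a whole thing is asked for, a point or a joint stands for the part that bears it (a point fixed in the world has none). Each returns a list of dicts, best first, with "score" (0 to 1); they miss things now and then, are a little off and sometimes report something else, mostly with a low value. They report only what shows in the picture. A call takes as long as a camera call.
- silhouettes(camera, label): "mask" (420x560 bool, what is visible of it) and "bbox" ([left, top, right, bottom] in pixels, round what is visible of it).
- place_of(camera, label): "at" ([column, row] in pixels: a listed point, or the origin of a listed thing).
The state is a dict: "time_s": time; "q": joint angles; "joint_velocities": joint speeds; "effort": joint torques, N m; "eef_pos": TCP position; "orientation": TCP orientation; "ft_force": force on the tool from outside, world axes, zero at the start; "ft_torque": the same for the moment, N m; "finger_gap": finger opening in m; "grasp_force": force on a finger pad.
Only numpy, scipy, OpenCV 4.12 (cv2) and the standard library are available. Lean on these libraries where they do the work, as an engineer would, in place of code of your own. Each camera call takes 0.05 s, during which the arm holds its last target. There are 200 camera calls.

## Task

Turn the white media hub's volume fully up: with the gripper shut and the fingers pointing down, set the fingertips lightly on the end segment of the curved blue-and-black touch strip by the green dot and slide them along the curve without lifting off, pressing the sprung strip slightly on every segment in turn, to the end segment by the orange dot. Be gentle throughout, do not pinch or lift anything, and leave the pot, remote, mouse and plug adapter where they are. Finish while holding: the program ends with the fingertips still resting on that last segment, keeping the strip slightly pressed.

Things in the scene. Friction and masses are not known exactly. Their poses are not given: they have to be found in the camera images.
- hub: white media hub, a low box 165 (its x) by 330 (its y) by 40 mm tall with rounded edges, fixed to the table. Origin: centre of its underside, z up. The touch strip lies in its flat top face.
- strip (a joint): how far the whole touch strip is pressed down, m: 0 untouched, 0.006 at its stop. The strip is one sprung piece that sinks straight down: it starts to give at about 1.5 N, then 1 N per mm, about 7.5 N at the stop.
- seg0 (a point): segment 0 of the curved touch strip (seg0 to seg6 in a row; strip_c0 in rules), blue, 38 mm long, 16 mm wide. The point is the centre of its top face, 10 mm above the hub's top, 50 mm above the table when not pressed. Neighbours touch. Centres lie on an arc of 170 mm radius, 12.8 degrees apart, bulging to the hub's -x; seg0 is the end at the hub's -y.
- seg1 (a point): segment 1 of the curved touch strip (seg0 to seg6 in a row; strip_c1 in rules), black, 38 mm long, 16 mm wide. The point is the centre of its top face, 10 mm above the hub's top, 50 mm above the table when not pressed.
- seg2 (a point): segment 2 of the curved touch strip (seg0 to seg6 in a row; strip_c2 in rules), blue, 38 mm long, 16 mm wide. The point is the centre of its top face, 10 mm above the hub's top, 50 mm above the table when not pressed.
- seg3 (a point): segment 3 of the curved touch strip (seg0 to seg6 in a row; strip_c3 in rules), black, 38 mm long, 16 mm wide. The point is the centre of its top face, 10 mm above the hub's top, 50 mm above the table when not pressed.
- seg4 (a point): segment 4 of the curved touch strip (seg0 to seg6 in a row; strip_c4 in rules), blue, 38 mm long, 16 mm wide. The point is the centre of its top face, 10 mm above the hub's top, 50 mm above the table when not pressed.
- seg5 (a point): segment 5 of the curved touch strip (seg0 to seg6 in a row; strip_c5 in rules), black, 38 mm long, 16 mm wide. The point is the centre of its top face, 10 mm above the hub's top, 50 mm above the table when not pressed.
- seg6 (a point): segment 6 of the curved touch strip (seg0 to seg6 in a row; strip_c6 in rules), blue, 38 mm long, 16 mm wide. The point is the centre of its top face, 10 mm above the hub's top, 50 mm above the table when not pressed.
- green_dot: green disc 18 mm across, 3 mm thick, on the hub's top, 40 mm beyond the centre of the end segment where the swipe starts (its centre to the disc's; that segment is seg0 or seg6, differs from start to start). Origin: centre of its underside.
- orange_dot: orange disc 18 mm across, 3 mm thick, on the hub's top, 40 mm beyond the centre of the end segment where the swipe finishes (its centre to the disc's; that segment is seg0 or seg6, differs from start to start). Origin: centre of its underside.
- pot: bystander: small blue ceramic pot, 42 mm across at the top, 34 mm tall, standing loose on the hub's top inside the curve. Origin: centre of its underside.
- remote: bystander: black remote control 150 x 44 x 19 mm lying loose behind the hub (its +x side). Origin: centre of its underside, x along its length.
- mouse: bystander: black computer mouse 100 x 58 x 35 mm, loose, off the hub's +y end. Origin: centre of its underside.
- adapter: bystander: white plug adapter 40 x 50 x 58 mm with two brass pins up to 74 mm, standing loose off the hub's -y end. Origin: centre of its underside.

How it is judged:
By the outcome, as a careful person would: the job done as asked, in the order asked, and still so for the second after the job is handed in, while the arm keeps its last pose, push and grip.
It also fails if it takes over 42 s, if anything falls off the work surface, if the arm or the gripper's body presses on something with over 40 N, if the wrist force passes 120 N, or if a joint passes its speed limit or range.

## Working session

There is one attempt and no reset: what is moved stays moved. The work goes in short steps, Python scripts to look and compute and a tool call to move; the robot and the scene stay as the last step left them, time stands still between calls to the robot, and variables do not carry over. Pictures are saved under pics/ and viewed, at most 10 in all, crops included, and the job is handed in when it is done.

Besides the shell and the picture viewer there is one more tool, called after "Emit:" as name(argument=value, ...) on one line, values as JSON. jog_arm: Moves the arm, as the interface text tells. Its arguments: {"type":"object","properties":{"steps":{"type":"array"}},"required":["steps"]}

```bash
mkdir -p pics; cat > h.py <<'E'
import numpy as np, cv2
from rig import monitor, cams, order, silhouettes, place_of
def ray(s,px,z):
    K,R,t=map(np.array,(s["mtx"],s["R"],s["t"]))
    d=R.T@np.linalg.inv(K)@np.array([px[0],px[1],1.]); o=-R.T@t
    return o+d*(z-o[2])/d[2]
E
python3 - <<'E'
from h import *
st=monitor.get_state(); print(st["time_s"],st["eef_pos"],st["orientation"],st["finger_gap"],st["ft_force"])
ims=[]
for c in("top","scene"):
    s=cams.snapshot(c); ims.append(s["img"])
    for n,z in [(f"seg{i}",.05) for i in range(7)]+[("green_dot",.04),("orange_dot",.04),("hub",0),("pot",.04),("adapter",0),("mouse",0),("remote",0)]:
        for r in place_of(c,n)[:2 if 'dot' in n else 1]: print(c,n,round(r["score"],2),np.round(r["at"],1),np.round(ray(s,r["at"],z),4))
    cv2.imwrite(f"pics/{c}0.png",s["img"][:,:,::-1])
E
```

```text
0.0 [ 0.25676269 -0.56898073  0.24113231] [-3.13933587e+00 -2.42911803e-04  4.23791313e-01] 0.08533302023202313 [ 0.26345341  0.5275709  -0.12430851]
top seg0 0.9 [364.3 237.7] [ 0.5359 -0.1095  0.05  ]
top seg1 0.9 [364.3 237.7] [ 0.5359 -0.1095  0.05  ]
top seg2 0.9 [364.3 237.7] [ 0.5359 -0.1095  0.05  ]
top seg3 0.9 [364.3 237.7] [ 0.5359 -0.1095  0.05  ]
top seg4 0.9 [364.3 237.7] [ 0.5359 -0.1095  0.05  ]
top seg5 0.9 [364.3 237.7] [ 0.5359 -0.1095  0.05  ]
top seg6 0.9 [364.3 237.7] [ 0.5359 -0.1095  0.05  ]
top green_dot 0.45 [383.6 205. ] [ 0.6025 -0.1497  0.04  ]
top orange_dot 0.53 [259.  260.8] [0.4867 0.0964 0.04  ]
top hub 0.82 [325.7 241.5] [ 0.5289 -0.0391  0.    ]
top pot 0.67 [313. 226.] [ 0.5576 -0.0092  0.04  ]
top adapter 0.88 [423.5 194. ] [ 0.6319 -0.2421  0.    ]
top mouse 0.96 [218.4 279.1] [0.4478 0.1792 0.    ]
top remote 0.88 [309.4 184.8] [ 0.646  -0.0039  0.    ]
scene seg0 0.83 [292.9 196. ] [0.4667 0.0571 0.05  ]
scene seg1 0.83 [292.9 196. ] [0.4667 0.0571 0.05  ]
scene seg2 0.83 [292.9 196. ] [0.4667 0.0571 0.05  ]
scene seg3 0.83 [292.9 196. ] [0.4667 0.0571 0.05  ]
scene seg4 0.83 [292.9 196. ] [0.4667 0.0571 0.05  ]
scene seg5 0.83 [292.9 196. ] [0.4667 0.0571 0.05  ]
scene seg6 0.83 [292.9 196. ] [0.4667 0.0571 0.05  ]
scene green_dot 0.57 [195.1 220.2] [ 0.5988 -0.1539  0.04  ]
scene orange_dot 0.47 [309.6 205.4] [0.4827 0.1023 0.04  ]
scene orange_dot 0.24 [246.3 192.7] [ 0.4656 -0.0635  0.04  ]
scene hub 0.85 [254.4 221.7] [ 0.5269 -0.028   0.    ]
scene pot 0.59 [257.2 221.1] [ 0.5703 -0.01    0.04  ]
scene adapter 0.87 [156.5 236. ] [ 0.6297 -0.2434  0.    ]
scene mouse 0.84 [340.9 214. ] [0.4491 0.1803 0.    ]
scene remote 0.65 [254.7 256.7] [0.6493 0.0026 0.    ]
```

View pics/top0.png

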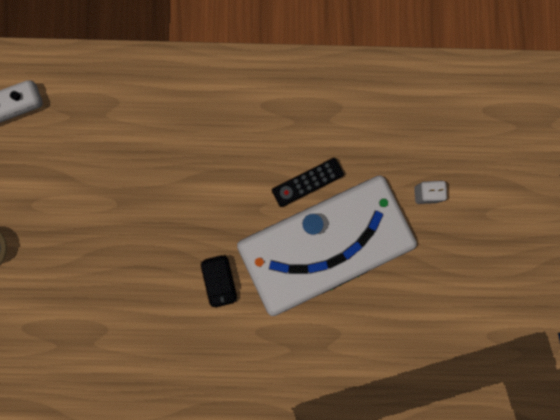

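View pics/scene0.png

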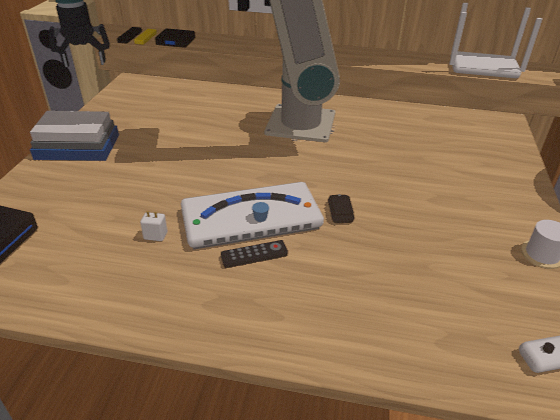

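The top view shows the green dot at (384,203), the orange dot at (259,262), and the blue/black arc between them bulging toward the robot. The scene view agrees, so the swipe starts at the world -y end. Next I shut the gripper and go above the hub for a closer look.

Emit:
jog_arm(steps=[2,4,0.8,0,0,2,4,0.8,0,0,2,4,0.8,0,0,2,4,0.8,0,0,2,4,0.8,0,0,2,4,0.8,0,0,2,4,0.8,0,0,2,4,0.8,0,0,2,4,0.8,0,0,2,4,0.8,0,0,2,4,0.8,0,0,0,0,0,0,0])

```text
time_s: 2.5
eef_pos: [0.4616, -0.1608, 0.325]
orientation: [3.141, -0.005, 0.432]
ft_force: [-0.8, -0.5, -0.2]
finger_gap: -0.0
grasp_force: 0.0
```

```bash
cat >> h.py <<'E'
from scipy.spatial.transform import Rotation as Ro
def wrist():
    st=monitor.get_state(); s=cams.snapshot("wrist")
    T=np.eye(4); T[:3,:3]=Ro.from_euler("xyz",st["orientation"]).as_matrix(); T[:3,3]=st["eef_pos"]
    C=T@np.array(s["mount"]); s["R"]=C[:3,:3].T; s["t"]=-C[:3,:3].T@C[:3,3]
    return st,s
E
python3 - <<'E'
from h import *
st,s=wrist(); print(st["time_s"],st["eef_pos"],st["orientation"],st["finger_gap"],st["ft_force"])
cv2.imwrite("pics/w1.png",s["img"][:,:,::-1])
for n,z in [("green_dot",.04),("orange_dot",.04),("hub",0),("pot",.04)]:
    for r in place_of("wrist",n)[:1]: print(n,round(r["score"],2),np.round(r["at"],1),np.round(ray(s,r["at"],z),4))
E
```

```text
2.5 [ 0.46155805 -0.16079183  0.32502748] [ 3.14104604 -0.00461066  0.43199091] -2.6173744493784372e-05 [-0.80021863 -0.54484239 -0.1724785 ]
green_dot 0.68 [327.4  31.5] [ 0.609  -0.1474  0.04  ]
orange_dot 0.73 [62.3 41. ] [0.4837 0.1023 0.04  ]
hub 0.86 [204.1  67.7] [ 0.5206 -0.035   0.    ]
```

View pics/w1.png

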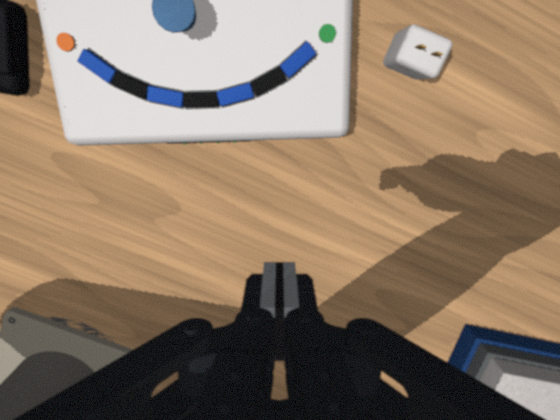

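The wrist picture shows the whole strip: green dot at (327,33), orange dot at (66,42), blue ends near (298,60) and (96,64). Next I fit the arc model to the blue blobs.

```bash
cat >> h.py <<'E'
def arcfit(s,z=.05,minA=40,maxpx=1500):
    hsv=cv2.cvtColor(s["img"],cv2.COLOR_RGB2HSV)
    m=cv2.inRange(hsv,(105,150,60),(125,255,255))
    n,_,stt,c=cv2.connectedComponentsWithStats(m)
    P=[]
    for i in range(1,n):
        if stt[i,4]>=minA:
            p=ray(s,c[i],z); print("blob",stt[i,4],c[i].round(1),p.round(4))
            P.append(p[:2])
    return np.array(P)
def rigid(P):
    # P ordered seg0,2,4,6 -> returns segment centres and yaw
    a=np.radians(12.8*(np.arange(7)-3)); M=np.c_[-.17*np.cos(a),.17*np.sin(a)]
    Q=M[[0,2,4,6]]; A=Q-Q.mean(0); B=P-P.mean(0)
    th=np.arctan2((A[:,0]*B[:,1]-A[:,1]*B[:,0]).sum(),(A*B).sum())
    R=np.array([[np.cos(th),-np.sin(th)],[np.sin(th),np.cos(th)]])
    S=(M-Q.mean(0))@R.T+P.mean(0); print("res mm",((S[[0,2,4,6]]-P)*1e3).round(1).tolist())
    return S,th
E
python3 - <<'E'
from h import *
for c in("wrist","top"):
    s=wrist()[1] if c=="wrist" else cams.snapshot("top")
    P=arcfit(s,minA=40 if c=="top" else 150)
    g=np.array([.604,-.149]); P=P[[np.linalg.norm(p-[.55,-.01])>.03 and .35<p[0]<.65 and -.2<p[1]<.15 for p in P]]
    P=P[np.argsort(np.linalg.norm(P-g,axis=1))]; print(len(P))
    if len(P)==4:
        S,th=rigid(P); print(c,S.round(4).tolist(),th)
E
```

```text
blob 557 [292.6  51.9] [ 0.5702 -0.1307  0.05  ]
blob 551 [90.3 59.7] [0.4774 0.0576 0.05  ]
blob 541 [229.4  87.8] [ 0.5109 -0.0843  0.05  ]
blob 539 [158.6  90.2] [ 0.4777 -0.0165  0.05  ]
blob 1142 [482.7 344.7] [ 0.3461 -0.5163  0.05  ]
4
res mm [[0.0, -0.3], [0.2, -0.2], [0.1, -0.3], [-0.3, 0.8]]
wrist [[0.5703, -0.131], [0.5381, -0.1111], [0.5111, -0.0844], [0.4907, -0.0525], [0.4778, -0.0169], [0.4732, 0.0208], [0.477, 0.0585]] 0.45722735560577465
blob 136 [375.  220.6] [ 0.5701 -0.1304  0.05  ]
blob 146 [351.7 249.9] [ 0.5115 -0.0848  0.05  ]
blob 145 [317.3 266.5] [ 0.4778 -0.0178  0.05  ]
blob 136 [279.1 266.5] [0.4765 0.0567 0.05  ]
4
res mm [[0.7, -0.8], [-0.2, -0.2], [-0.3, 0.1], [-0.2, 0.9]]
top [[0.5708, -0.1312], [0.5385, -0.1114], [0.5113, -0.085], [0.4907, -0.0532], [0.4776, -0.0177], [0.4727, 0.0199], [0.4762, 0.0576]] 0.46438321634816876
```

Emit:
jog_arm(steps=[2.7,0.75,-1,0,0,2.7,0.75,-1,0,0,2.7,0.75,-1,0,0,2.7,0.75,-1,0,0,0,0,-3,0,0,0,0,-3,0,0,0,0,-3,0,0,0,0,-3,0,0,0,0,-3,0,0,0,0,-2.5,0,0,0,0,-1.5,0,0,0,0,0,0,0])

```text
time_s: 3.85
eef_pos: [0.5627, -0.1364, 0.0884]
orientation: [-3.135, 0.007, 0.421]
ft_force: [0.2, 0.5, -0.3]
finger_gap: -0.0002
grasp_force: 0.0
```

Emit:
jog_arm(steps=[0,0,0,0,0,0,0,0,0,0])

```text
time_s: 4.02
eef_pos: [0.5675, -0.1374, 0.0941]
orientation: [3.14, -0.001, 0.422]
ft_force: [-0.6, 0.3, 0.4]
finger_gap: -0.0005
grasp_force: 0.0
```

```bash
python3 - <<'E'
from h import *
for i in range(4):
    st,s=wrist(); print(st["time_s"],np.round(st["eef_pos"],4),np.round(st["orientation"],3),np.round(st["ft_force"],2))
cv2.imwrite("pics/w2.png",s["img"][:,:,::-1]); arcfit(s,minA=150)
E
```

```text
4.0167 [ 0.5675 -0.1374  0.0941] [ 3.14e+00 -1.00e-03  4.22e-01] [-0.61  0.32  0.43]
4.0667 [ 0.568  -0.1373  0.0947] [ 3.139e+00 -2.000e-03  4.230e-01] [0.46 0.29 0.76]
4.1167 [ 0.5682 -0.1372  0.0949] [ 3.139e+00 -3.000e-03  4.230e-01] [-0.21 -0.28  0.45]
4.1667 [ 0.5682 -0.137   0.0949] [ 3.139e+00 -2.000e-03  4.230e-01] [-0.74  0.66  0.37]
blob 2117 [271.8 237.5] [ 0.5721 -0.1301  0.05  ]
blob 1902 [152.9 295.3] [ 0.5128 -0.0836  0.05  ]
blob 1709 [ 27.  299.4] [ 0.4813 -0.02    0.05  ]
```

View pics/w2.png

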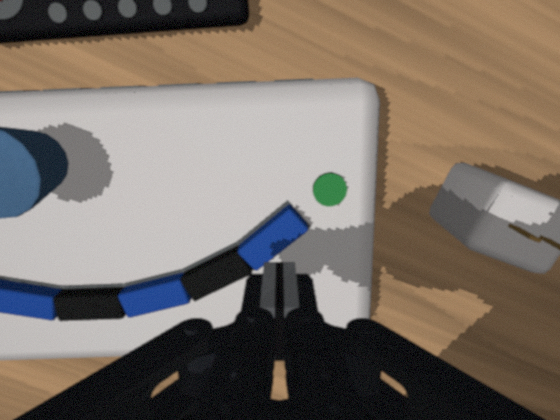

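The fingers hang just outside seg0, whose centre is at pixel (272,237). This agrees with the fit within about 2 mm. I shift over it and descend slowly.

Emit:
jog_arm(steps=[0.28,0.6,-1,0,0,0,0,-0.8,0,0,0,0,-0.6,0,0,0,0,-0.4,0,0,0,0,0,0,0,0,0,0,0,0,0,0,0,0,0,0,0,0,0,0])

```text
time_s: 4.88
eef_pos: [0.5699, -0.1303, 0.0653]
orientation: [3.141, -0.0, 0.424]
ft_force: [-0.5, 0.4, 0.8]
finger_gap: -0.0001
grasp_force: 0.0
```

Emit:
jog_arm(steps=[0,0,-0.1,0,0,0,0,-0.1,0,0,0,0,-0.1,0,0,0,0,0,0,0,0,0,0,0,0,0,0,0,0,0])

```text
time_s: 5.38
eef_pos: [0.5696, -0.1302, 0.062]
orientation: [3.142, -0.0, 0.424]
ft_force: [-0.7, 0.9, 0.5]
finger_gap: 0.0003
grasp_force: 0.0
```

Emit:
jog_arm(steps=[0,0,-0.1,0,0,0,0,-0.1,0,0,0,0,-0.1,0,0,0,0,0,0,0,0,0,0,0,0,0,0,0,0,0])

```text
time_s: 5.88
eef_pos: [0.5698, -0.1303, 0.0593]
orientation: [3.141, -0.0, 0.424]
ft_force: [-0.1, 0.4, 3.9]
finger_gap: 0.0
grasp_force: 1.6
```

Emit:
jog_arm(steps=[0,0,0,0,0])

```text
time_s: 5.97
eef_pos: [0.5698, -0.1303, 0.0593]
orientation: [3.141, -0.0, 0.424]
ft_force: [-0.9, 0.6, 4.0]
finger_gap: 0.0
grasp_force: 1.7
```

Emit:
jog_arm(steps=[0,0,-0.07,0,0,-0.52,0.32,0,0,0,-0.52,0.32,0,0,0,-0.52,0.32,0,0,0,-0.52,0.32,0,0,0,-0.52,0.32,0,0,0,-0.52,0.32,0,0,0])

```text
time_s: 6.55
eef_pos: [0.5382, -0.1108, 0.0586]
orientation: [3.141, -0.001, 0.424]
ft_force: [1.8, -2.5, 3.2]
finger_gap: 0.0002
grasp_force: 2.0
```

Emit:
jog_arm(steps=[-0.45,0.44,0,0,0,-0.45,0.44,0,0,0,-0.45,0.44,0,0,0,-0.45,0.44,0,0,0,-0.45,0.44,0,0,0,-0.45,0.44,0,0,0,0,0,0,0,0])

```text
time_s: 7.13
eef_pos: [0.5098, -0.0832, 0.058]
orientation: [-3.139, 0.001, 0.425]
ft_force: [0.8, -0.2, 4.8]
finger_gap: 0.0001
grasp_force: 2.3
```

Emit:
jog_arm(steps=[-0.31,0.51,0.02,0,0,-0.31,0.51,0,0,0,-0.31,0.51,0,0,0,-0.31,0.51,0,0,0,-0.31,0.51,0,0,0,-0.31,0.51,0,0,0])

```text
time_s: 7.63
eef_pos: [0.4924, -0.0534, 0.0585]
orientation: [3.142, 0.0, 0.424]
ft_force: [2.0, -2.8, 3.1]
finger_gap: 0.0001
grasp_force: 2.0
```

Emit:
jog_arm(steps=[-0.22,0.59,0,0,0,-0.22,0.59,0,0,0,-0.22,0.59,0,0,0,-0.22,0.59,0,0,0,-0.22,0.59,0,0,0,-0.22,0.59,0,0,0,0,0,0,0,0])

```text
time_s: 8.22
eef_pos: [0.4787, -0.017, 0.0583]
orientation: [-3.139, 0.0, 0.425]
ft_force: [-0.0, 0.6, 4.5]
finger_gap: 0.0001
grasp_force: 2.1
```

Emit:
jog_arm(steps=[-0.09,0.63,0,0,0,-0.09,0.63,0,0,0,-0.09,0.63,0,0,0,-0.09,0.63,0,0,0,-0.09,0.63,0,0,0,-0.09,0.63,0,0,0])

```text
time_s: 8.72
eef_pos: [0.474, 0.0198, 0.0585]
orientation: [-3.142, 0.0, 0.424]
ft_force: [1.0, -2.1, 3.3]
finger_gap: -0.0
grasp_force: 2.0
```

Emit:
jog_arm(steps=[0.06,0.63,0,0,0,0.06,0.63,0,0,0,0.06,0.63,0,0,0,0.06,0.63,0,0,0,0.06,0.63,0,0,0,0.06,0.63,0,0,0,0,0,0,0,0,0,0,0,0,0,0,0,0,0,0,0,0,0,0,0])

```text
time_s: 9.55
eef_pos: [0.4778, 0.0578, 0.0585]
orientation: [-3.139, -0.001, 0.424]
ft_force: [0.1, 2.4, 3.6]
finger_gap: 0.0001
grasp_force: 2.0
```

```bash
python3 - <<'E'
from h import *
for i in range(2):
    st,s=wrist(); print(st["time_s"],np.round(st["eef_pos"],4),np.round(st["ft_force"],2),np.abs(st["joint_velocities"]).max())
cv2.imwrite("pics/w3.png",s["img"][:,:,::-1])
E
```

```text
9.55 [0.4778 0.0578 0.0585] [0.13 2.36 3.58] 0.01241358573844323
9.6 [0.4778 0.0576 0.0585] [-0.12  3.09  4.55] 0.008316123898295254
```

View pics/w3.png

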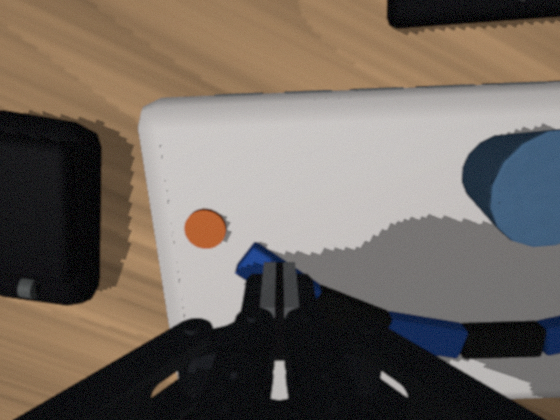

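The fingertips, at pixel (280,270), rest on the last blue segment by the orange dot (205,229). They push with about 4 N, so the strip is pressed about 2.5 mm. The pot and mouse show no sign of having moved.

```bash
python3 -c "
from rig import order
print(order.finish_job())"
```

```text
the job is handed in; nothing more can be done
None
```

I slid the shut fingertips from the green-dot end across all seven segments to the orange-dot end without lifting off, and handed the job in with them still pressing the last segment about 2.5 mm (roughly 4 N).

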